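Strike the graveyard props: skull in the tilting bin, clay pots nested, apple on top

ROBOT

A 6-joint arm with a two-finger parallel gripper is mounted at the origin on the work surface. World frame = base frame: x ahead of the robot, y to its left, z up, the work surface at z = 0. Lengths are in mm, angles in degrees, forces in N, time in s.
With the tool pointing down it reaches from about 300 to 850 mm from the base axis. Payload 4.2 kg.
Tool frame: the origin (TCP) lies at the very end of the fingers, on their centre line; the grasp point (between the pads) lies 19 mm behind it; z points along the fingers, y is the line along which they close (so a half turn about z gives the same grasp; the last joint's range is limited). The gripper opens to 91 mm and grips with 3 to 60 N. Pads are 32 mm wide; open, the fingers measure 118 mm over their backs; the gripper's body (76 mm by 178 mm) begins 60 mm behind the grasp point.
Start: joints at [-76.49, 18.312, 89.639, -0, 72.044, -1.146], TCP at [145.489, -556.306, 213.976] pointing down, gripper open.
Joint ranges: [-177.97, 177.97], [-48.28, 115.42], [12.27, 149.76], [-77.06, 257.06], [2.81, 150.46], [-146.56, 146.56]. Speed limits (degrees/s): [147.25, 147.25, 180, 180, 180, 180].

INTERFACE

Orientations are given as [roll, pitch, yaw] about the fixed x, y, z axes, in that order (R = Rz(yaw) Ry(pitch) Rx(roll)).
In Python, from workcell import env, eyes gives the robot as it stands.
- The arm moves only by the tool send_rows, never from a script. Its argument "targets" is text: rows parted by semicolons, each of 7 numbers parted by spaces: the shift along the tool's x, y, z in m, then the turn, a rotation vector about the tool's x, y, z in degrees, then the opening in per cent of the stroke, from 0 (shut) to 100 (fully open). A call has 1 to 12 rows; each row is the pose to reach, as a shift and turn from the pose commanded when the call began, along the tool's axes at that moment; what a row does not reach only later rows make up. A row lasts 1/12 s, in which the tool goes at most 41.7 mm and 7.16 degrees, less where a joint would pass 70% of its speed; a pose out of reach is approached as far as the arm can. A call with a gripper value outside its range is refused whole. The fingers move at their own pace and stop on an object; "grip_force" is the grip in N (left out, the last holds). Time passes only in rows, so rows that repeat a pose let the fingers close. It gives the time, the measured TCP pose, the force, the opening and the grip force at its end, in the units of the state.
- env.state(): the state, without advancing time (a new reading comes with each control period).
- eyes.grab_frame(name): name is "side" or "top"; returns a dict with "image" (480x640x3 uint8, blue, green, red), "fovy" (degrees; the focal length in pixels is half the picture's height over the tangent of half this angle, whatever the lens; pixels are square), "cx", "cy" (the principal point, pixels), "eye" and "attitude" of the camera in the world. Camera axes: x right, y up, looking along -z (the intrinsics and any distortion apply to the point x, -y, -z); pixel columns grow to the right and rows downward; lengths in mm; the calibration is good to about 2 mm. A picture is of the moment at which its call begins. There is no depth.
- env.job_done(): hands the job in; it is judged then, once.
The state is a dict: "time_s": time; "qpos": joint angles; "qvel": joint speeds; "effort": joint torques, N m; "ee_pos": TCP position; "ee_rot": TCP orientation; "force": force on the tool from outside, world axes, zero at the start; "torque": the same for the moment, N m; "gripper_width": finger opening in mm; "gripper_force": force on a finger pad.
Only numpy, scipy, OpenCV 4.12 (cv2) and the standard library are available. Lean on these libraries where they do the work, as an engineer would, in place of code of your own. Each camera call takes 0.05 s, during which the arm holds its last target. There are 200 camera calls.

TASK

Put the graveyard-scene props away: swing the galvanised tilting bin forward, put the rubber skull in it and swing the bin fully shut. Nest the clay pots in order of size - the white medium pot upright in the wide terracotta pot, then the small blue pot upright in the white one, then the red apple seated in the mouth of the blue pot. Leave the tin goblet and the roll of black tape where they stand.

Things in the scene. Friction and masses are not known exactly. Their poses are not given: they have to be found in the camera images.
- pot_l_c (a point): Large pot: squat plain terracotta flowerpot, 136 mm across the rim, 70 mm high, open on top. Point on its axis half-way up (35 mm above the table), z up. Rim collar outer radius 68, wall 8, 20 mm high; inside tapers from radius 56 under the collar to 45 at the inner floor, 8 mm above its foot. 0.6 kg, loose; it may stay where it stands.
- pot_m_c (a point): Medium pot: white-washed clay flowerpot, 100 mm across the rim, 94 mm high, open on top. Point on its axis half-way up (47 mm above its foot), z up. Rim collar outer radius 50, wall 8 (pinch it from above), 20 mm high; outer radius 46 under it, 37 at the foot; inside 39 to 30 at the inner floor, 8 mm above the foot. 0.3 kg. On the large pot's floor its rim is 32 mm above that pot's rim.
- pot_s_c (a point): Small pot: tall blue clay flowerpot, 72 mm across the rim, 114 mm high, open on top. Point on its axis half-way up (57 mm above its foot), z up. Rim collar outer radius 36, wall 8 (pinch it from above; mouth 56 mm wide), 20 mm high; outer radius 32 under it, 24 at the foot. 0.22 kg. On the medium pot's floor its rim is 28 mm above that pot's rim.
- apple_c (a point): Painted wooden apple, red, with stalk and leaf: 66 mm across at its widest (32 mm above its flat base of radius 13), 60 mm high without the 12 mm stalk, 0.12 kg. Point on its axis 30 mm above its base. Seated in the mouth of the small pot, this point is 16 mm above the pot's rim.
- skull_c (a point): Small rubber prop skull, bone-coloured, upright: 87 mm long, 66 mm wide at the temples, 75 mm high, about 0.13 kg. Point at the middle half-way up (37.5 mm above its base); its own -x is where the face looks, y runs from temple to temple (the way to grip it), z up.
- shelf: Pine shelf, fixed, that carries the bin under its top board. Origin on the table straight under the middle of the bin's pivot axis; +x points into the shelf, away from the robot, y along the pivot axis, z up. Top board 350 mm long, 20 mm thick, top at 202 mm; its front edge is 5 mm to -x of the origin. Uprights 22 mm thick at y = +-138 mm. A tin trumpet, 80 mm high, lies on top.
- bin (a joint): Tilt of the galvanised steel bin about its pivots: 0 = shut, grows as its top swings forward to the robot (-x of the shelf), stop at 0.66 rad. The axis lies along the shelf's y, 45 mm above its origin. Stiff pivots: the bin stays at any tilt; 3 to 8 N at the front edge move it. It may start slightly ajar. Tipped to the stop, its mouth before the shelf board is 110 by 230 mm.
- bin_edge (a point): Middle of the bin's rolled front top edge, a 10 mm bar 240 mm long. Shut, it is 50 mm to -x of the pivot axis, 130 mm above it; a 40 mm gap to the board lets closed fingers hook it from inside. The 4 mm front sheet runs from it down to 18 mm to -x of and 30 mm below the axis; flat floor from there to 100 mm to +x. At the stop the edge is 119 mm to -x of the axis, 117 mm above the table.
- goblet_c (a point): Tin goblet, 66 mm across, 98 mm high, standing. Point half-way up. To be left alone.
- tape_c (a point): Roll of black tape lying flat, 100 mm across, 48 mm high, hole 78 mm. Point half-way up in the middle. To be left alone.
There are look-alikes about, which are no part of the job. Leave any turquoise look-alike of the part that bears pot_m_c alone.

How it is judged:
By the outcome, as a careful person would: the job done as asked, in the order asked, and still so for the second after the job is handed in, with the robot touching nothing.
It also fails if it takes over 144 s, if anything falls off the work surface, if the arm or the gripper's body presses on something with over 40 N, if the wrist force passes 120 N, or if a joint passes its speed limit or range.

## Working session

There is one attempt and no reset: what is moved stays moved. The work goes in short steps, Python scripts to look and compute and a tool call to move; the robot and the scene stay as the last step left them, time stands still between calls to the robot, and variables do not carry over. Pictures are saved under pics/ and viewed, at most 14 in all, crops included, and the job is handed in when it is done.

Besides the shell and the picture viewer there is one more tool, called after "Request:" as a command line: name --argument value ..., lists and objects as JSON in quotes. send_rows: Moves the arm, as the interface text tells. Its arguments: {"type":"object","properties":{"targets":{"type":"string"},"grip_force":{"type":"number"}},"required":["targets"]}

```bash
ls; mkdir -p pics
python3 - <<'E'
from workcell import env, eyes
import cv2
for n in("side","top"):
    f=eyes.grab_frame(n); cv2.imwrite(f"pics/{n}0.png",f["image"]); print(n,{k:v for k,v in f.items() if k!="image"})
print(env.state())
E
```

```text
pics
side {'fovy': 47.22569747309483, 'cx': 320.1007914728226, 'cy': 227.91821716754814, 'eye': array([-223.58800357,  978.98802664,  835.74813797]), 'attitude': array([  59.32450936,    0.74077535, -142.50838194])}
top {'fovy': 45.83624075393345, 'cx': 316.7628541248427, 'cy': 244.96275299139083, 'eye': array([ 433.52120367,   30.37853077, 1577.85267916]), 'attitude': array([  2.91393175,   0.82442093, -88.511613  ])}
{'time_s': 0.1, 'qpos': array([-7.64913607e+01,  1.83463674e+01,  8.96982914e+01,  5.85111545e-04,
        7.20443510e+01, -1.14605168e+00]), 'qvel': array([ 0.0100896 , -0.07803464, -0.13726106,  0.06123341, -0.13350757,
       -0.01502578]), 'effort': array([ 8.89881940e-04, -4.13332593e+01, -2.32508558e+01,  7.30008865e-02,
        4.21965925e-02, -4.46202580e-05]), 'ee_pos': array([ 145.36913467, -555.85895708,  213.22812582]), 'ee_rot': array([-1.79911019e+02, -2.33651016e-03,  1.46545084e+01]), 'force': array([-0.85562488, -0.21130009,  0.48143112]), 'torque': array([ 0.02003119,  0.03553564, -0.06182598]), 'gripper_force': 0.0, 'gripper_width': 90.98039635042096}
```

View pics/side0.png

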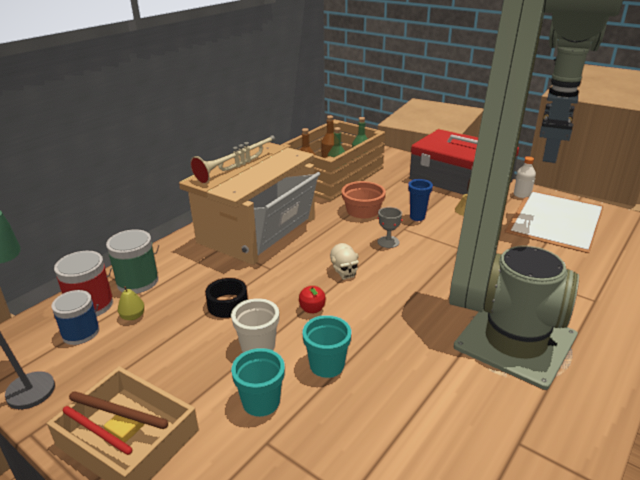

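View pics/top0.png

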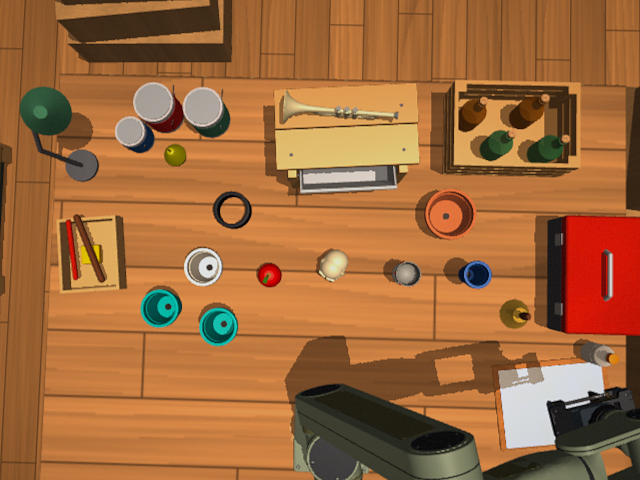

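Identification: the white pot sits at top (203,266) and side (256,328). It is the only white one. The two turquoise pots, at top (160,307) and (218,326), are the look-alikes to leave. The rest, in the top view:

- Terracotta pot: (449,215)
- Blue pot: (476,274)
- Apple: (269,275)
- Skull: (333,265)
- Goblet: (405,273)
- Tape: (232,210)
- Bin mouth: about (347,180)

Next I measure these.

```bash
cat > h.py <<'E'
from workcell import env, eyes
import numpy as np, cv2
from scipy.spatial.transform import Rotation as R
class Cam:
    def __init__(s,n):
        f=eyes.grab_frame(n); s.im=f["image"]; s.c=np.array([f["cx"],f["cy"]]); s.e=np.array(f["eye"])
        s.f=240/np.tan(np.radians(f["fovy"]/2)); s.R=R.from_euler("xyz",f["attitude"],degrees=True).as_matrix()
        s.hsv=cv2.cvtColor(s.im,cv2.COLOR_BGR2HSV)
    def ray(s,p):
        d=(np.array(p)-s.c)/s.f; return s.R@np.array([d[0],-d[1],-1])
    def at(s,p,z):
        d=s.ray(p); return s.e+d*(z-s.e[2])/d[2]
    def px(s,P):
        q=s.R.T@(np.array(P)-s.e); return s.c+s.f*np.array([q[0],-q[1]])/-q[2]
    def blob(s,lo,hi,box):
        """largest colour blob in box (x0,y0,x1,y1): contour in pixels"""
        x0,y0,x1,y1=box; m=cv2.inRange(s.hsv[y0:y1,x0:x1],np.array(lo),np.array(hi))
        m=cv2.morphologyEx(m,cv2.MORPH_CLOSE,np.ones((3,3)))
        c=max(cv2.findContours(m,cv2.RETR_EXTERNAL,cv2.CHAIN_APPROX_NONE)[0],key=cv2.contourArea)
        return c+np.array([[x0,y0]])
def tri(a,pa,b,pb):
    da,db=a.ray(pa),b.ray(pb); A=np.stack([da,-db],1); t=np.linalg.lstsq(A,b.e-a.e,rcond=None)[0]
    P,Q=a.e+t[0]*da,b.e+t[1]*db; return (P+Q)/2,np.linalg.norm(P-Q)
def circle(s,c,z):
    """hull of contour cast onto plane z -> centre, radius"""
    P=np.array([s.at(p[0],z)[:2] for p in cv2.convexHull(c)],np.float32)
    return cv2.minEnclosingCircle(P)
E
python3 - <<'E'
from h import *
t,s=Cam("top"),Cam("side")
items={ # name: lo,hi,topbox,sidebox,zrim
"pot_l":((2,110,60),(14,255,255),(420,185,478,243),(338,178,388,220),70),
"pot_m":((0,0,110),(40,70,255),(180,242,226,290),(228,298,282,356),94),
"pot_s":((105,90,20),(130,255,255),(455,255,495,292),(404,176,436,222),114),
"apple":((0,190,60),(5,255,255),(252,258,285,292),(296,280,328,316),32),
"skull":((0,0,110),(30,110,255),(312,243,352,285),(326,240,362,280),50),
"goblet":((0,0,30),(180,75,200),(388,256,422,288),(374,204,406,240),98),
"tape":((0,0,0),(180,255,60),(208,186,256,234),(200,270,252,316),48)}
for n,(lo,hi,bt,bs,z) in items.items():
    c=t.blob(lo,hi,bt); d=s.blob(lo,hi,bs)
    print(n,"top",np.round(circle(t,c,z),1) if 0 else [np.round(v,1) for v in circle(t,c,z)],cv2.boundingRect(c),
      "side",[np.round(v,1) for v in circle(s,d,z)],cv2.boundingRect(d), "tri",[np.round(v,1) for v in tri(t,np.mean(cv2.boundingRect(c)[:2]+np.array([[0,0],cv2.boundingRect(c)[2:]]),0),s,np.mean(np.array(cv2.boundingRect(d)[:2])+np.array([[0,0],cv2.boundingRect(d)[2:]]),0))])
cr=lambda im,b,k:cv2.resize(im[b[1]:b[3],b[0]:b[2]],None,fx=k,fy=k,interpolation=cv2.INTER_CUBIC)
a=cr(t.im,(265,150,425,290),5)
cv2.imwrite("pics/c_top.png",a[:,:800][:600])
b=cr(s.im,(180,160,380,310),4); cv2.imwrite("pics/c_side.png",b)
E
```

```text
pot_l top [array([ 602.4, -294.1]), np.float64(107.8)] (420, 185, 58, 58) side [array([ 573.7, -262.2]), np.float64(154.9)] (338, 178, 50, 42) tri [array([ 604.2, -302.6,   37. ]), np.float64(0.9)]
pot_m top [array([444.3, 350.7]), np.float64(50.5)] (184, 248, 39, 38) side [array([414.8, 371.2]), np.float64(87.7)] (231, 298, 48, 55) tri [array([443. , 355.4,  61.7]), np.float64(1.1)]
pot_s top [array([ 443.9, -354.2]), np.float64(41.2)] (459, 261, 33, 27) side [array([ 395.3, -276.7]), np.float64(130.5)] (409, 179, 24, 43) tri [array([ 441.2, -372.6,   52.5]), np.float64(2.5)]
apple top [array([427. , 182.3]), np.float64(31.8)] (258, 264, 23, 23) side [array([424.8, 179.9]), np.float64(50.1)] (299, 286, 26, 27) tri [array([425.2, 181.4,  30.1]), np.float64(0.3)]
skull top [array([457.6,   9.6]), np.float64(43.0)] (319, 250, 29, 32) side [array([446.2,  27.5]), np.float64(82.5)] (330, 243, 29, 37) tri [array([455.2,   7.4,  31.1]), np.float64(0.7)]
goblet top [array([ 440. , -181.4]), np.float64(37.8)] (392, 262, 30, 24) side [array([ 413.6, -128.9]), np.float64(87.2)] (378, 208, 24, 32) tri [array([ 438.4, -188.8,   57.4]), np.float64(0.9)]
tape top [array([600. , 286.8]), np.float64(51.7)] (214, 192, 37, 36) side [array([580.7, 308.2]), np.float64(71.9)] (206, 278, 41, 38) tri [array([602.5, 289.4,  23. ]), np.float64(0.6)]
```

View pics/c_top.png

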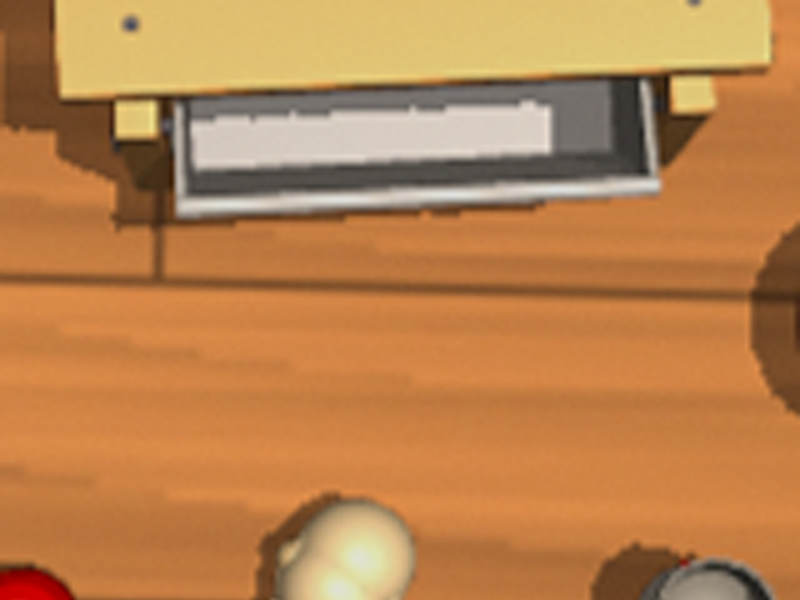

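View pics/c_side.png

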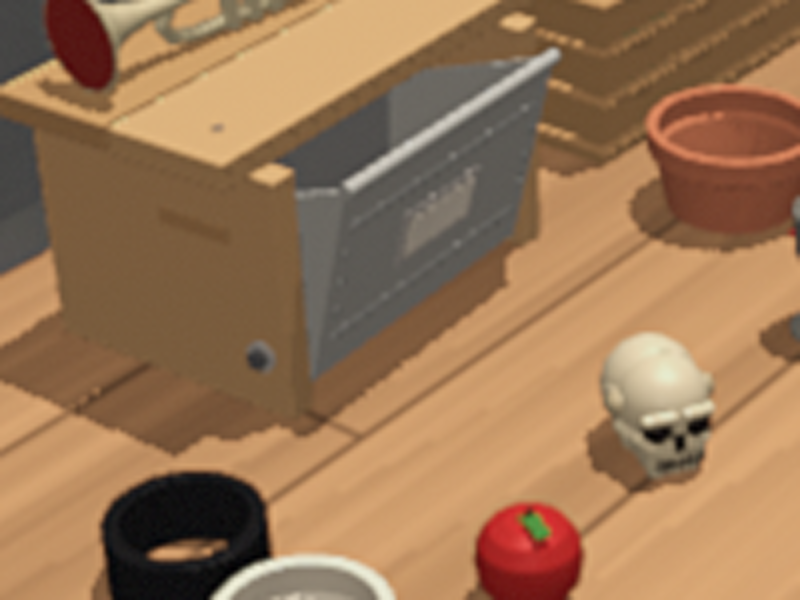

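The crops show the shelf board's front edge running from about (277,169) to (419,164), with the bin edge bar from (300.6,192) to (397,187), so the bin is already ajar. The skull faces the robot, turned slightly to image left.

Run:
```python
from h import *
t,s=Cam("top"),Cam("side")
r=lambda v:np.round(v,1)
A,B=t.at((277,169.4),202),t.at((419,163.8),202); print("board",r(A),r(B),np.linalg.norm(A-B))
y=(A-B)[:2]; y/=np.linalg.norm(y); x=np.array([y[1],-y[0]]); yaw=np.degrees(np.arctan2(x[1],x[0]))
O=(A+B)[:2]/2+5*x; print("shelf O",r(O),"yaw",r(yaw))
# bar ends triangulate: side crop (350,187)/4 , (555,55)/4
for pt,ps in (((300.6,192),(180+350/4,160+187/4)),((397,187),(180+555/4,160+55/4))):
    P,e=tri(t,pt,s,ps); print("bar end",r(P),r(e), "shelf frame",r((P[:2]-O)@x),r((P[:2]-O)@y))
for n,lo,hi,b,z in (("pot_l",(3,120,90),(9,255,255),(415,180,485,248),70),("pot_s",(108,130,50),(125,255,255),(455,255,495,292),114)):
    m=cv2.inRange(t.hsv,np.array(lo),np.array(hi)); 
    c=t.blob(lo,hi,b); print(n,[r(v) for v in circle(t,c,z)],cv2.boundingRect(c))
    print(t.hsv[215,445:478,:].tolist() if n=="pot_l" else "")
c=t.blob((0,0,110),(30,110,255),(312,243,352,285)); print("skull rect",cv2.minAreaRect(c),cv2.fitEllipse(c))
cr=lambda im,b,k:cv2.resize(im[b[1]:b[3],b[0]:b[2]],None,fx=k,fy=k,interpolation=cv2.INTER_CUBIC)
a=cr(t.im,(308,240,358,290),8); b=cr(t.im,(415,180,500,300),5)
o=np.zeros((600,830,3),np.uint8); o[:400,:400]=a; o[:600,405:]=b; cv2.imwrite("pics/c2.png",o[:,:800])
```

```text
board [685.6 154.  202. ] [ 707.4 -192.1  202. ] 346.8496577120882
shelf O [701.5 -18.7] yaw 3.6
bar end [634.4  95.3 174.3] 2.3 shelf frame -59.7 118.0
bar end [ 653.9 -143.8  170.2] 0.8 shelf frame -55.4 -121.9
pot_l [array([ 601.7, -297. ]), np.float64(67.3)] (425, 189, 51, 50)
[[11, 67, 80], [12, 60, 76], [13, 54, 75], [18, 19, 67], [9, 183, 212], [10, 187, 230], [11, 187, 225], [10, 184, 226], [10, 185, 226], [10, 186, 226], [10, 185, 226], [11, 190, 226], [10, 187, 226], [10, 186, 226], [10, 186, 226], [10, 184, 229], [10, 191, 234], [9, 194, 139], [8, 186, 81], [8, 196, 87], [7, 183, 89], [8, 185, 87], [8, 195, 85], [9, 196, 86], [9, 200, 92], [9, 195, 123], [8, 197, 92], [8, 196, 60], [9, 196, 164], [9, 192, 225], [10, 186, 229], [11, 179, 197], [13, 171, 206]]
pot_s [array([ 442.8, -359.3]), np.float64(35.4)] (464, 261, 27, 27)

skull rect ((333.1723937988281, 265.0689697265625), (24.8831729888916, 31.196815490722656), 21.801406860351562) ((333.2687683105469, 265.1731872558594), (24.274038314819336, 32.14583206176758), 33.31684875488281)
```

View pics/c2.png

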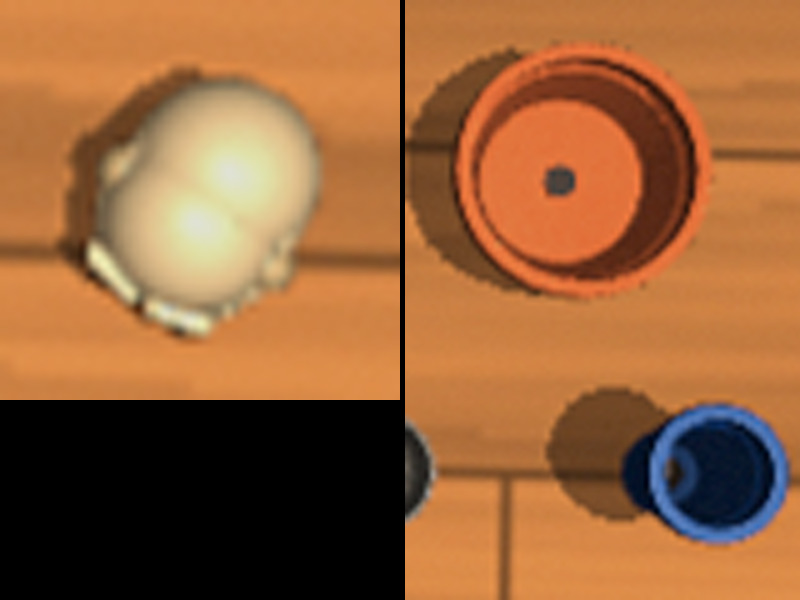

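Skull: the ears sit at crop (120,160) and (278,268), which gives a yaw of about -33° with the centre near (456,9). The shelf origin is at about (701,-19) with yaw 3.6°, and the bin is about 3° ajar. I move above the bin gap with the fingers closed.

Request:
send_rows --targets "0.645 -0.385 -0.016 0 0 14.6 0;0.645 -0.385 -0.016 0 0 14.6 0;0.645 -0.385 -0.016 0 0 14.6 0;0.645 -0.385 -0.016 0 0 14.6 0;0.645 -0.385 -0.016 0 0 14.6 0;0.645 -0.385 -0.016 0 0 14.6 0;0.645 -0.385 -0.016 0 0 14.6 0;0.645 -0.385 -0.016 0 0 14.6 0;0.645 -0.385 -0.016 0 0 14.6 0;0.645 -0.385 -0.016 0 0 14.6 0;0.645 -0.385 -0.016 0 0 14.6 0;0.645 -0.385 -0.016 0 0 14.6 0"

```text
time_s: 1.3
ee_pos: [494.7, -200.4, 224.7]
ee_rot: [180.0, -0.0, 0.1]
force: [0.5, -1.0, 0.6]
gripper_width: 14.1
gripper_force: 0.0
```

Request:
send_rows --targets "0.176 -0.179 -0.005 0 0 0 0;0.176 -0.179 -0.005 0 0 0 0;0.176 -0.179 -0.005 0 0 0 0;0.176 -0.179 -0.005 0 0 0 0;0.176 -0.179 -0.005 0 0 0 0;0.176 -0.179 -0.005 0 0 0 0;0.176 -0.179 -0.005 0 0 0 0;0.176 -0.179 -0.005 0 0 0 0;0.176 -0.179 -0.005 0 0 0 0"

```text
time_s: 2.05
ee_pos: [668.9, -23.3, 228.9]
ee_rot: [180.0, 0.1, 0.1]
force: [-0.4, -0.6, 0.4]
gripper_width: 0.1
gripper_force: 0.0
```

```bash
cat >> h.py <<'E'
def shot(name,specs):
    """specs: (Cam, box, k) crops put side by side in one picture"""
    L=[cv2.resize(c.im[b[1]:b[3],b[0]:b[2]],None,fx=k,fy=k,interpolation=cv2.INTER_CUBIC) for c,b,k in specs]
    H=max(a.shape[0] for a in L); L=[cv2.copyMakeBorder(a,0,H-a.shape[0],0,4,cv2.BORDER_CONSTANT) for a in L]
    cv2.imwrite(f"pics/{name}.png",np.hstack(L)[:600,:800])
E
python3 - <<'E'
from h import *
t,s=Cam("top"),Cam("side"); print(env.state()["ee_pos"],env.state()["ee_rot"])
shot("hook",[(t,(270,100,430,220),2.4),(s,(200,80,360,240),2.4)])
E
```

```text
[668.51988041 -24.2638184  229.70193998] [ 1.79971357e+02  3.17451006e-02 -1.58138891e-02]
```

View pics/hook.png

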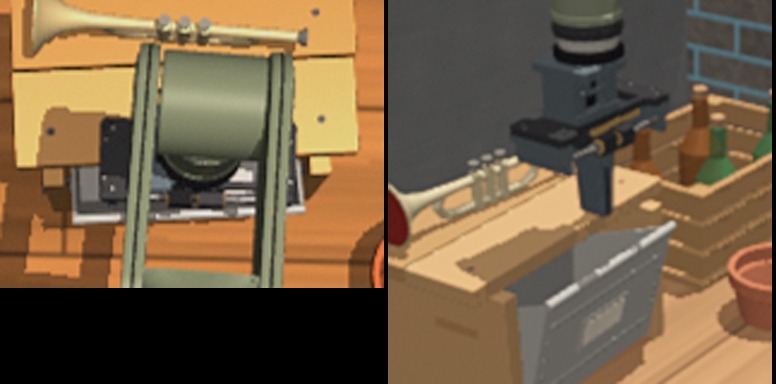

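The closed fingers hang over the gap between the bar and the board. I shift them 5 mm inward and go down.

Request:
send_rows --targets "0.005 0.002 0.02 0 0 0 0;0.005 0.002 0.04 0 0 0 0;0.005 0.002 0.055 0 0 0 0;0.005 0.002 0.07 0 0 0 0;0.005 0.002 0.07 0 0 0 0"

```text
time_s: 2.57
ee_pos: [672.3, -26.6, 157.0]
ee_rot: [180.0, 0.3, -0.1]
force: [0.8, 0.2, -1.1]
gripper_width: 0.6
gripper_force: 0.0
```

Request:
send_rows --targets "-0.007 0 -0.003 0 0 0 0;-0.013 0 0 0 0 0 0;-0.020 0 0.005 0 0 0 0;-0.027 0 0.010 0 0 0 0;-0.033 0 0.016 0 0 0 0;-0.038 0 0.021 0 0 0 0;-0.043 0 0.026 0 0 0 0;-0.048 0 0.033 0 0 0 0;-0.053 0 0.041 0 0 0 0;-0.057 0 0.049 0 0 0 0;-0.060 0 0.052 0 0 0 0;-0.064 0 0.052 0 0 0 0"

```text
time_s: 3.57
ee_pos: [614.9, -25.2, 109.3]
ee_rot: [180.0, -0.7, 0.0]
force: [13.5, -1.6, 5.1]
gripper_width: 0.3
gripper_force: 6.2
```

Run:
```python
from h import *
t,s=Cam("top"),Cam("side"); q=env.state();print(q["ee_pos"],q["force"])
shot("pull",[(t,(270,100,430,230),2.4),(s,(200,100,360,260),2.4)])
```

```text
[615.11132512 -25.16765718 109.2930247 ] [ 9.26119401 -0.45329677  6.03999374]
```

View pics/pull.png

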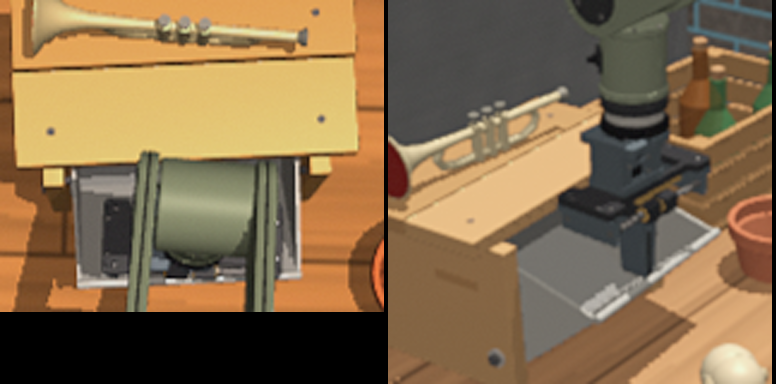

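The bin is almost at its stop. I pull a little more, then unhook and rise.

Request:
send_rows --targets "-0.006 0 0.002 0 0 0 0;-0.011 0 0.004 0 0 0 0;-0.011 0 0.004 0 0 0 0;0.003 0 0.002 0 0 0 0;0.012 0 -0.01 0 0 0 0;0.015 0 -0.045 0 0 0 0;0.015 0 -0.085 0 0 0 0;0.015 0 -0.105 0 0 0 0;0.015 0 -0.105 0 0 0 0"

```text
time_s: 4.42
ee_pos: [626.9, -24.6, 216.3]
ee_rot: [-180.0, -0.4, 0.1]
force: [0.4, -0.1, -0.1]
gripper_width: 0.8
gripper_force: 0.0
```

Request:
send_rows --targets "-0.171 -0.034 0 0 0 33 100;-0.171 -0.034 0 0 0 33 100;-0.171 -0.034 0 0 0 33 100;-0.171 -0.034 0 0 0 33 100;-0.171 -0.034 0 0 0 33 100;-0.171 -0.034 0.04 0 0 33 100;-0.171 -0.034 0.08 0 0 33 100;-0.171 -0.034 0.08 0 0 33 100"

```text
time_s: 5.08
ee_pos: [446.3, 9.2, 125.2]
ee_rot: [179.4, 0.9, -32.9]
force: [-1.9, -0.6, 0.0]
gripper_width: 50.8
gripper_force: 0.0
```

Run:
```python
from h import *
t,s=Cam("top"),Cam("side"); q=env.state();print(q["ee_pos"],q["ee_rot"])
O=np.array([701.5,-18.7]);a=np.radians(3.6);x=np.array([np.cos(a),np.sin(a)])
for p in((302.5,218.7),(395,214.6)): print((t.at(p,117)[:2]-O)@x)
shot("skull",[(t,(290,160,410,300),3),(s,(280,170,420,290),3)])
```

```text
[452.35831421   8.97176409 130.90944   ] [179.82055932   0.31512731 -32.94713048]
-119.98467166099611
-118.5070836731181
```

View pics/skull.png

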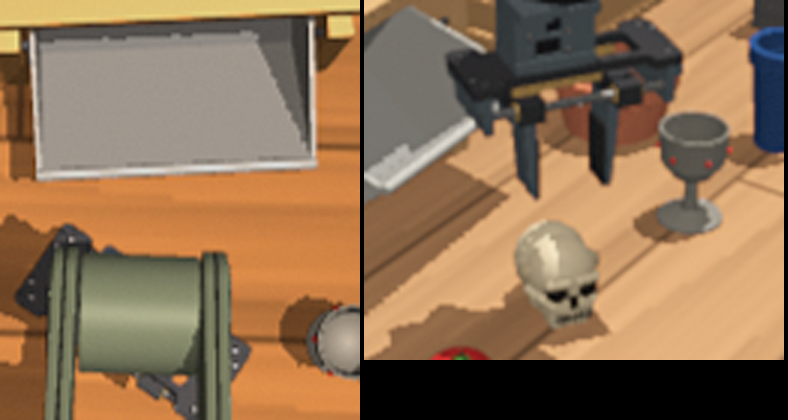

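The bin is at its stop (edge at -119) and the gripper is aligned above the skull. I open fully, go down and grip.

Request:
send_rows --targets "0.002 0 0 0 0 0 100;0.002 0 0 0 0 0 100;0.002 0 0.02 0 0 0 100;0.002 0 0.04 0 0 0 100;0.002 0 0.06 0 0 0 100;0.002 0 0.08 0 0 0 100;0.002 0 0.095 0 0 0 100;0.002 0 0.107 0 0 0 100;0.002 0 0.107 0 0 0 100"

```text
time_s: 5.93
ee_pos: [456.0, 7.6, 24.9]
ee_rot: [179.9, 0.1, -33.0]
force: [-0.6, -0.9, 0.3]
gripper_width: 91.2
gripper_force: 0.0
```

Request:
send_rows --targets "0 0 0 0 0 0 20;0 0 0 0 0 0 20;0 0 0 0 0 0 20;0 0 0 0 0 0 20;0 0 0 0 0 0 20;0 0 0 0 0 0 20;0 0 0 0 0 0 20" --grip_force 15

```text
time_s: 6.52
ee_pos: [457.0, 7.6, 26.5]
ee_rot: [-179.9, -0.1, -32.9]
force: [-0.9, -0.1, 6.5]
gripper_width: 66.2
gripper_force: 14.9
```

Request:
send_rows --targets "0 0 -0.03 0 0 0 20;0 0 -0.06 0 0 0 20;0 0 -0.10 0 0 0 20;0 0 -0.14 0 0 0 20;0 0 -0.17 0 0 0 20;0.03 -0.013 -0.18 0 0 -7 20;0.06 -0.027 -0.18 0 0 -14 20;0.09 -0.04 -0.18 0 0 -20 20;0.12 -0.053 -0.18 0 0 -26 20;0.15 -0.067 -0.18 0 0 -32 20;0.174 -0.077 -0.18 0 0 -36.6 20;0.174 -0.077 -0.18 0 0 -36.6 20"

```text
time_s: 7.52
ee_pos: [648.1, -23.3, 203.9]
ee_rot: [180.0, -0.1, 3.8]
force: [-0.9, -0.7, -1.0]
gripper_width: 66.2
gripper_force: 14.9
```

Run:
```python
from h import *
s=Cam("side"); q=env.state();print(q["ee_pos"],q["ee_rot"],q["gripper_width"],q["force"])
shot("overbin",[(s,(190,80,370,270),3)])
```

```text
[645.3532849  -22.76450837 203.87372855] [-1.79996874e+02  8.83151183e-02  3.61316342e+00] 66.31840256264785 [-0.512137    0.31558997 -1.44879478]
```

View pics/overbin.png

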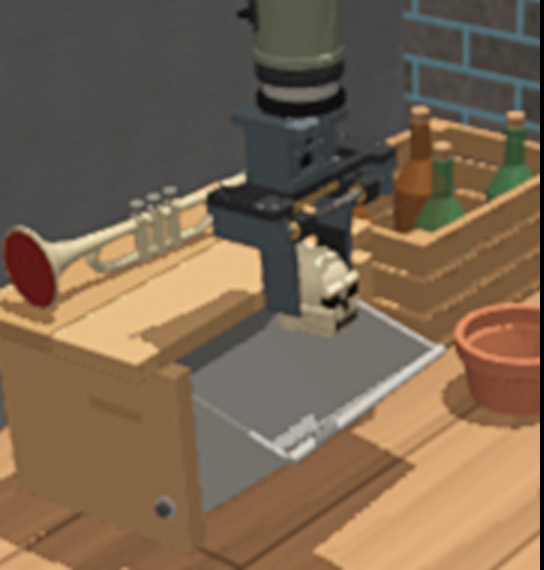

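The skull is held over the bin mouth, face to the front. I lower it and release.

Request:
send_rows --targets "0 0 0.02 0 0 0 20;0 0 0.04 0 0 0 20;0 0 0.055 0 0 0 20;0 0 0.065 0 0 0 20;0 0 0.072 0 0 0 20;0 0 0.076 0 0 0 20;0 0 0.076 0 0 0 20"

```text
time_s: 8.15
ee_pos: [643.5, -22.3, 129.2]
ee_rot: [-180.0, 0.1, 3.6]
force: [0.5, 0.2, -1.5]
gripper_width: 65.9
gripper_force: 14.9
```

Request:
send_rows --targets "0 0 0 0 0 0 80;0 0 0 0 0 0 100;0 0 0 0 0 0 100;0 0 0 0 0 0 100;0 0 0 0 0 0 100;0 0 -0.02 0 0 0 100;0 0 -0.05 0 0 0 100;0 0 -0.08 0 0 0 100;0 0 -0.1 0 0 0 100;-0.04 0 -0.12 0 0 0 0;-0.08 0 -0.12 0 0 0 0;-0.11 0 -0.12 0 0 0 0"

```text
time_s: 9.15
ee_pos: [532.6, -29.5, 251.0]
ee_rot: [180.0, -0.1, 3.7]
force: [-1.6, -0.1, 0.1]
gripper_width: 74.2
gripper_force: 0.0
```

Run:
```python
from h import *
t,s=Cam("top"),Cam("side"); q=env.state();print(q["ee_pos"],q["ee_rot"],q["gripper_width"],q["force"])
shot("inbin",[(t,(270,130,430,280),2.4),(s,(200,100,360,260),2.4)])
```

```text
[529.65822308 -29.46097953 250.48714999] [1.79998259e+02 1.08142315e-01 3.62510450e+00] 65.94197440702823 [ 0.25087033 -0.46600963  1.3756314 ]
```

View pics/inbin.png

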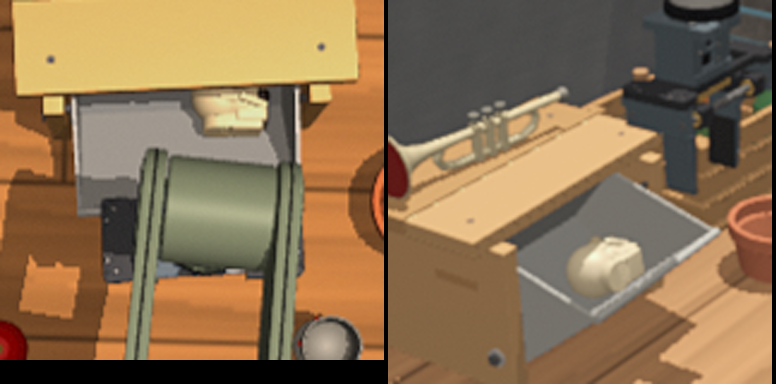

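The skull lies deep in the bin, on its side. I close the fingers, go down in front of the bin and push it shut.

Request:
send_rows --targets "0 0.006 0.02 0 0 0 0;0 0.006 0.04 0 0 0 0;0 0.006 0.06 0 0 0 0;0 0.006 0.08 0 0 0 0;0 0.006 0.1 0 0 0 0;0 0.006 0.115 0 0 0 0;0 0.006 0.13 0 0 0 0;0 0.006 0.14 0 0 0 0;0 0.006 0.15 0 0 0 0;0 0.006 0.15 0 0 0 0"

```text
time_s: 10.08
ee_pos: [534.0, -35.3, 97.7]
ee_rot: [-180.0, 0.2, 3.7]
force: [0.6, -0.2, -0.2]
gripper_width: 0.7
gripper_force: 0.0
```

Request:
send_rows --targets "0.016 0 0 0 0 0 0;0.032 0 -0.002 0 0 0 0;0.037 0 -0.008 0 0 0 0;0.043 0 -0.017 0 0 0 0;0.052 0 -0.027 0 0 0 0;0.061 0 -0.035 0 0 0 0;0.071 0 -0.042 0 0 0 0;0.079 0 -0.047 0 0 0 0;0.086 0 -0.051 0 0 0 0;0.093 0 -0.055 0 0 0 0;0.1 0 -0.058 0 0 0 0;0.104 0 -0.058 0 0 0 0"

```text
time_s: 11.08
ee_pos: [631.2, -29.2, 157.5]
ee_rot: [-180.0, 1.1, 3.7]
force: [-29.1, -1.8, 18.4]
gripper_width: 0.5
gripper_force: 14.4
```

Request:
send_rows --targets "0.003 0 0 0 0 0 0;0.006 0 0 0 0 0 0;0.006 0 0 0 0 0 0"

```text
time_s: 11.33
ee_pos: [631.2, -29.2, 157.6]
ee_rot: [-180.0, 1.8, 3.7]
force: [-35.2, -3.4, 20.6]
gripper_width: 0.8
gripper_force: 17.8
```

The bin is against its hard stop (edge at -50 shut, 35 N), so it is shut. I back off and head for the white pot.

Request:
send_rows --targets "-0.015 0 0 0 0 0 0;-0.035 0 0 0 0 0 0;-0.05 0 -0.03 0 0 0 0;-0.07 -0.02 -0.06 0 0 0 0;-0.09 -0.05 -0.08 0 0 0 0;-0.175 -0.345 -0.08 0 0 3.6 50;-0.175 -0.345 -0.08 0 0 3.6 50;-0.175 -0.345 -0.08 0 0 3.6 50;-0.175 -0.345 -0.08 0 0 3.6 50;-0.175 -0.345 -0.08 0 0 3.6 50;-0.175 -0.345 -0.08 0 0 3.6 50;-0.175 -0.345 -0.08 0 0 3.6 50"

```text
time_s: 12.33
ee_pos: [453.0, 292.9, 237.9]
ee_rot: [-179.9, -0.1, 0.1]
force: [1.8, 0.1, -0.4]
gripper_width: 43.7
gripper_force: 0.0
```

Run:
```python
from h import *
t,s=Cam("top"),Cam("side"); q=env.state();print(q["ee_pos"],q["ee_rot"],q["gripper_width"],q["force"])
O=np.array([701.5,-18.7]);a=np.radians(3.6);x=np.array([np.cos(a),np.sin(a)])
shot("shut",[(t,(265,140,425,230),2.4),(s,(200,100,360,300),2.4)])
```

```text
[451.82769471 296.15478113 237.65968877] [-1.79787067e+02 -7.42016003e-02  4.46768441e-01] 45.39292890385511 [ 0.20503608 -1.05385167  0.61547638]
```

View pics/shut.png

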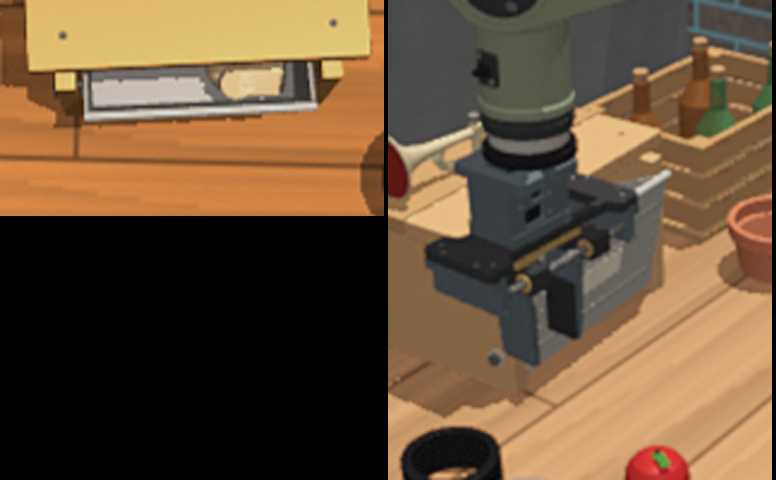

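The bin is shut and the skull is visible inside. Now I pinch the white pot's near rim at (444,305).

Request:
send_rows --targets "-0.008 -0.009 0.03 0 0 0 50;-0.008 -0.009 0.065 0 0 0 50;-0.008 -0.009 0.1 0 0 0 50;-0.008 -0.009 0.13 0 0 0 50;-0.008 -0.009 0.15 0 0 0 50;-0.008 -0.009 0.161 0 0 0 50;-0.008 -0.009 0.161 0 0 0 50"

```text
time_s: 13.02
ee_pos: [444.4, 298.1, 73.8]
ee_rot: [179.8, 0.2, 0.0]
force: [0.2, -0.5, 0.4]
gripper_width: 45.4
gripper_force: 0.0
```

Run:
```python
from h import *
t,s=Cam("top"),Cam("side"); q=env.state();print(q["ee_pos"],q["ee_rot"],q["gripper_width"],q["force"])
shot("pinch",[(t,(160,220,270,330),3),(s,(200,230,340,380),3)])
```

```text
[445.96668141 299.35938574  76.6513339 ] [-1.79980348e+02 -5.32450927e-02  2.69183489e-02] 45.797347205695964 [ 0.34227756 -0.66404166  0.49990692]
```

View pics/pinch.png

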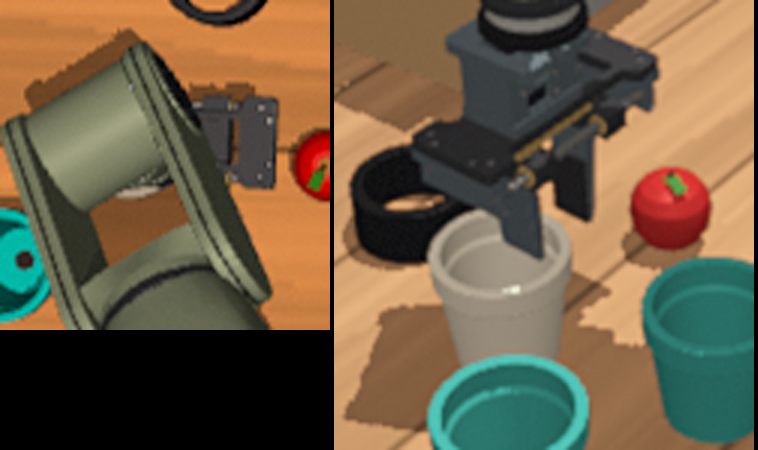

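One finger is inside the white pot and one outside. I shift 5 mm to centre on the wall, then close and lift slightly.

Request:
send_rows --targets "-0.001 -0.005 0 0 0 0 50;-0.001 -0.005 0 0 0 0 0;-0.001 -0.005 0 0 0 0 0;-0.001 -0.005 0 0 0 0 0;-0.001 -0.005 0 0 0 0 0;-0.001 -0.005 0 0 0 0 0;-0.001 -0.005 0 0 0 0 0;-0.001 -0.005 0 0 0 0 0;-0.001 -0.005 -0.005 0 0 0 0;-0.001 -0.005 -0.012 0 0 0 0;-0.001 -0.005 -0.02 0 0 0 0;-0.001 -0.005 -0.02 0 0 0 0" --grip_force 30

```text
time_s: 14.12
ee_pos: [444.8, 304.7, 98.1]
ee_rot: [-179.9, -0.1, 0.1]
force: [0.6, 0.5, -4.2]
gripper_width: 10.2
gripper_force: 28.8
```

Request:
send_rows --targets "0 0 -0.03 0 0 0 0;0 0 -0.065 0 0 0 0;0 0 -0.1 0 0 0 0;0 0 -0.12 0 0 0 0;0 0 -0.12 0 0 0 0"

```text
time_s: 14.53
ee_pos: [446.4, 305.9, 221.7]
ee_rot: [-179.7, -0.5, 0.0]
force: [0.6, 0.2, -3.5]
gripper_width: 10.3
gripper_force: 29.6
```

Run:
```python
from h import *
t,s=Cam("top"),Cam("side"); q=env.state();print(q["ee_pos"],q["ee_rot"],q["gripper_width"],q["force"])
shot("lift",[(t,(160,220,270,330),3),(s,(200,180,340,380),3)])
```

```text
[443.57682265 304.00241986 216.15613714] [ 1.79979996e+02 -1.47465359e-04  5.84083785e-02] 10.172299121012019 [-0.27233195  0.26743365 -3.64527252]
```

View pics/lift.png

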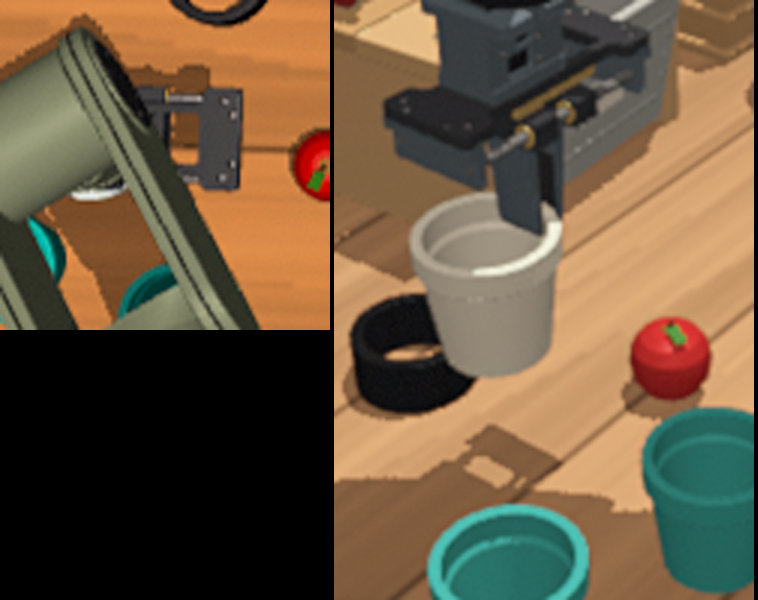

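The white pot is held upright with a 10 mm grip, so its axis is about TCP +45 in y. Next I check the terracotta and blue pot centres against the side view by numbers only.

Run:
```python
from h import *
t,s=Cam("top"),Cam("side")
a=np.linspace(0,2*np.pi,90)
for n,lo,hi,bt,bs,C,r,z in (("pot_l",(3,120,60),(9,255,255),(415,180,485,248),(330,170,395,225),(601.7,-297),68,70),
  ("pot_s",(108,130,40),(125,255,255),(455,255,495,292),(400,170,440,225),(442.8,-359.3),36,114),
  ("apple",(0,190,60),(5,255,255),(252,258,285,292),(296,280,328,316),(426,181),33,32)):
    for cam,b in((t,bt),(s,bs)):
        x0,y0,w,h=cv2.boundingRect(cam.blob(lo,hi,b))
        P=np.array([cam.px((C[0]+r*np.cos(k),C[1]+r*np.sin(k),z)) for k in a])
        print(n,"seen L,T,R,B",x0,y0,x0+w-1,y0+h-1,"pred",np.round([*P.min(0),*P.max(0)],1))
```

```text
pot_l seen L,T,R,B 425 189 475 238 pred [424.  188.3 475.3 239.3]
pot_l seen L,T,R,B 342 182 384 217 pred [340.7 180.8 385.  200.7]
pot_s seen L,T,R,B 459 261 490 287 pred [462.8 260.2 491.  288.3]
pot_s seen L,T,R,B 409 179 432 219 pred [407.3 178.5 431.9 189.2]
apple seen L,T,R,B 258 264 280 286 pred [257.5 263.1 281.7 287.3]
apple seen L,T,R,B 299 286 324 312 pred [297.9 290.1 325.9 307.5]
```

Request:
send_rows --targets "0.003 0.012 0 0 0 0 0;0.009 0.037 0 0 0 0 0;0.017 0.07 0 0 0 0 0;0.025 0.103 0 0 0 0 0;0.034 0.139 0 0 0 0 0;0.043 0.175 0 0 0 0 0;0.052 0.211 0 0 0 0 0;0.06 0.247 0 0 0 0 0;0.069 0.283 0 0 0 0 0;0.078 0.319 0 0 0 0 0;0.087 0.355 0 0 0 0 0;0.096 0.391 0 0 0 0 0"

```text
time_s: 15.73
ee_pos: [539.3, -89.3, 214.9]
ee_rot: [180.0, 0.2, 0.0]
force: [1.0, 0.5, -4.0]
gripper_width: 10.2
gripper_force: 29.6
```

Request:
send_rows --targets "0.009 0.036 0 0 0 0 0;0.018 0.072 0 0 0 0 0;0.026 0.108 0 0 0 0 0;0.035 0.144 0 0 0 0 0;0.043 0.175 0 0 0 0 0;0.05 0.205 0 0 0 0 0;0.055 0.228 0 0 0 0 0;0.06 0.245 0 0 0 0 0;0.062 0.254 0 0 0 0 0;0.062 0.255 0 0 0 0 0;0.062 0.255 0 0 0 0 0"

```text
time_s: 16.65
ee_pos: [601.7, -341.4, 215.1]
ee_rot: [-179.9, 0.1, 0.0]
force: [-0.9, 0.3, -2.7]
gripper_width: 10.4
gripper_force: 29.6
```

```bash
cat >> h.py <<'E'
def st():
    q=[env.state() for _ in range(3)][-1]; print({k:np.round(q[k],1) for k in("time_s","ee_pos","ee_rot","force","gripper_width")})
E
python3 - <<'E'
from h import *
t,s=Cam("top"),Cam("side"); st()
m=cv2.inRange(s.hsv,np.array((0,0,100)),np.array((40,70,255)))
T=np.array(env.state()["ee_pos"]); P=T+[0,45,-29]; u=s.px(P).astype(int); b=(u[0]-35,u[1]-40,u[0]+35,u[1]+40)
c=s.blob((0,0,90),(40,80,255),b); print("white",u,cv2.boundingRect(c))
a=np.linspace(0,6.28,60); Q=np.array([s.px(T+[50*np.cos(k),45+50*np.sin(k),18]) for k in a]); print(Q.min(0),Q.max(0))
E
```

```text
{'time_s': np.float64(16.8), 'ee_pos': array([ 602. , -340.3,  216.1]), 'ee_rot': array([-1.799e+02,  1.000e-01,  1.000e-01]), 'force': array([ 0.1,  0.1, -3.4]), 'gripper_width': np.float64(10.6)}
white [363 155] (348, 136, 34, 41)
[346.80757313 134.25296912] [381.04830292 147.00400141]
```

The measured pot position agrees. I lower it into the terracotta pot.

Request:
send_rows --targets "0 0.001 0.03 0 0 0 0;0 0.001 0.06 0 0 0 0;0 0.001 0.085 0 0 0 0;0 0.001 0.1 0 0 0 0;0 0.001 0.11 0 0 0 0;0 0.001 0.118 0 0 0 0;0 0.001 0.124 0 0 0 0;0 0.001 0.129 0 0 0 0;0 0.001 0.129 0 0 0 0"

```text
time_s: 17.5
ee_pos: [602.6, -342.3, 87.4]
ee_rot: [180.0, 0.0, 0.1]
force: [-0.1, -0.2, -3.5]
gripper_width: 9.9
gripper_force: 29.6
```

```bash
python3 -c "
from h import *
st()"
```

```text
{'time_s': np.float64(17.5), 'ee_pos': array([ 602.6, -342.3,   87.4]), 'ee_rot': array([1.8e+02, 0.0e+00, 1.0e-01]), 'force': array([-0.1, -0.2, -3.5]), 'gripper_width': np.float64(9.9)}
```

Request:
send_rows --targets "0 0 0.002 0 0 0 0;0 0 0.004 0 0 0 0;0 0 0.004 0 0 0 0"

```text
time_s: 17.75
ee_pos: [602.9, -343.9, 85.7]
ee_rot: [179.8, -0.1, 0.1]
force: [-2.6, -2.2, 3.9]
gripper_width: 10.2
gripper_force: 29.5
```

Request:
send_rows --targets "0 0 0 0 0 0 30;0 0 0 0 0 0 30;0 0 0 0 0 0 30;0 0 0 0 0 0 30;0 0 0 0 0 0 30;0 0 -0.02 0 0 0 30;0 0 -0.05 0 0 0 30;0 0 -0.08 0 0 0 30;0 0 -0.12 0 0 0 30;0 0 -0.15 0 0 0 30;0 0 -0.15 0 0 0 40"

```text
time_s: 18.67
ee_pos: [605.5, -343.9, 241.9]
ee_rot: [179.6, -0.7, 0.1]
force: [1.2, 0.3, 0.4]
gripper_width: 31.2
gripper_force: 0.0
```

Request:
send_rows --targets "-0.02 -0.002 0 0 0 0 40;-0.05 -0.004 0 0 0 0 40;-0.085 -0.007 0 0 0 0 40;-0.12 -0.01 0 0 0 0 40;-0.145 -0.013 0.01 0 0 0 40;-0.16 -0.013 0.03 0 0 0 40;-0.16 -0.013 0.05 0 0 0 40;-0.16 -0.013 0.05 0 0 0 40"

```text
time_s: 19.33
ee_pos: [439.5, -327.8, 180.0]
ee_rot: [-179.7, 0.3, 0.0]
force: [0.1, -0.1, -0.6]
gripper_width: 36.6
gripper_force: 0.0
```

Run:
```python
from h import *
t,s=Cam("top"),Cam("side"); st()
lo,hi=(0,0,90),(40,80,255)
a=np.linspace(0,6.28,60)
for cam,b in((t,(415,175,485,248)),(s,(335,155,395,225))):
    c=cam.blob(lo,hi,b); x0,y0,w,h=cv2.boundingRect(c)
    P=np.array([cam.px((602+50*np.cos(k),-297+50*np.sin(k),102)) for k in a])
    print("seen",x0,y0,x0+w-1,y0+h-1,"pred",np.round([*P.min(0),*P.max(0)],1))
    if cam is t: print(circle(t,c,102))
```

```text
{'time_s': np.float64(19.4), 'ee_pos': array([ 442.6, -329.5,  183.2]), 'ee_rot': array([-1.8e+02,  0.0e+00,  1.0e-01]), 'force': array([ 0.2, -0.7,  0.2]), 'gripper_width': np.float64(36.6)}
seen 434 194 472 231 pred [433.1 193.2 471.6 231.5]
((601.2294921875, -299.36798095703125), 50.833255767822266)
seen 347 174 380 198 pred [346.6 174.  379.5 188.4]
```

The white pot is seated at about (601.5,-298) with its rim at 102, as predicted. Now the blue pot.

Request:
send_rows --targets "0 0 0.025 0 0 0 40;0 0 0.05 0 0 0 40;0 0 0.07 0 0 0 40;0 0 0.085 0 0 0 40;0 0 0.086 0 0 0 40;0 0 0.086 0 0 0 40"

```text
time_s: 19.93
ee_pos: [443.5, -329.9, 97.8]
ee_rot: [180.0, -0.0, 0.1]
force: [-0.1, -0.6, 0.0]
gripper_width: 36.1
gripper_force: 0.0
```

Request:
send_rows --targets "0 0 0 0 0 0 0;0 0 0 0 0 0 0;0 0 0 0 0 0 0;0 0 0 0 0 0 0;0 0 0 0 0 0 0;0 0 0 0 0 0 0;0 0 0 0 0 0 0;0 0 -0.006 0 0 0 0;0 0 -0.015 0 0 0 0;0 0 -0.025 0 0 0 0;0 0 -0.025 0 0 0 0" --grip_force 30

```text
time_s: 20.85
ee_pos: [443.6, -330.4, 124.7]
ee_rot: [179.9, -0.2, 0.1]
force: [0.1, -0.3, -1.1]
gripper_width: 11.4
gripper_force: 27.6
```

Request:
send_rows --targets "0 0 -0.025 0 0 0 0;0 0 -0.055 0 0 0 0;0 0 -0.09 0 0 0 0;0 0 -0.115 0 0 0 0;0.015 -0.006 -0.12 0 0 0 0;0.04 -0.016 -0.12 0 0 0 0;0.07 -0.028 -0.12 0 0 0 0;0.1 -0.04 -0.12 0 0 0 0;0.13 -0.052 -0.12 0 0 0 0;0.15 -0.06 -0.12 0 0 0 0;0.158 -0.063 -0.12 0 0 0 0;0.158 -0.063 -0.12 0 0 0 0"

```text
time_s: 21.85
ee_pos: [601.8, -265.5, 241.6]
ee_rot: [-180.0, 0.0, 0.2]
force: [-0.7, -0.4, -3.5]
gripper_width: 11.9
gripper_force: 28.2
```

Run:
```python
from h import *
t,s=Cam("top"),Cam("side"); st(); T=np.array(env.state()["ee_pos"]); print(T)
a=np.linspace(0,6.28,60)
for cam in(t,s):
    P=np.array([cam.px(T+[36*np.cos(k),-30+36*np.sin(k),17]) for k in a]); F=np.array([cam.px(T+[24*np.cos(k),-30+24*np.sin(k),-97]) for k in a])
    Q=np.vstack([P,F]); lo=Q.min(0).astype(int)-12; hi=Q.max(0).astype(int)+12
    try: x0,y0,w,h=cv2.boundingRect(cam.blob((108,110,30),(125,255,255),(*lo,*hi)))
    except ValueError: print("none"); continue
    print("seen",x0,y0,x0+w-1,y0+h-1,"pred rim",np.round([*P.min(0),*P.max(0)],1),"foot",np.round([*F.min(0),*F.max(0)],1))
```

```text
{'time_s': np.float64(22.0), 'ee_pos': array([ 599.5, -266.7,  242.2]), 'ee_rot': array([1.8e+02, 1.0e-01, 1.0e-01]), 'force': array([-0.4, -1.1, -1.9]), 'gripper_width': np.float64(11.8)}
[ 599.4947987  -266.70376784  242.16893429]
seen 458 216 471 220 pred rim [451.8 190.7 482.9 221.5] foot [446.5 202.  465.6 220.9]
seen 355 131 376 171 pred rim [352.7 128.  377.6 136.9] foot [356.1 165.  372.  171.7]
```

Both views agree, with the blue axis at about (600,-297). I lower it into the white pot.

Request:
send_rows --targets "0.001 0.001 0.02 0 0 0 0;0.001 0.001 0.045 0 0 0 0;0.001 0.001 0.065 0 0 0 0;0.001 0.001 0.08 0 0 0 0;0.001 0.001 0.092 0 0 0 0;0.001 0.001 0.103 0 0 0 0;0.001 0.001 0.112 0 0 0 0;0.001 0.001 0.119 0 0 0 0;0.001 0.001 0.124 0 0 0 0;0.001 0.001 0.124 0 0 0 0"

```text
time_s: 22.78
ee_pos: [600.8, -267.5, 117.7]
ee_rot: [-180.0, 0.1, 0.0]
force: [1.1, 0.8, -1.7]
gripper_width: 12.0
gripper_force: 28.2
```

Request:
send_rows --targets "0 0 0.002 0 0 0 0;0 0 0.004 0 0 0 0;0 0 0.004 0 0 0 0"

```text
time_s: 23.03
ee_pos: [601.9, -267.6, 115.0]
ee_rot: [180.0, -0.1, 0.1]
force: [-0.2, 0.5, -2.7]
gripper_width: 11.7
gripper_force: 28.2
```

Request:
send_rows --targets "0 0 0.002 0 0 0 0;0 0 0.003 0 0 0 0;0 0 0.003 0 0 0 0"

```text
time_s: 23.28
ee_pos: [602.2, -267.5, 114.8]
ee_rot: [179.9, -0.2, 0.1]
force: [-2.6, 1.7, 10.5]
gripper_width: 12.1
gripper_force: 28.3
```

Floor contact comes at the expected height. I release, rise and head to the apple.

Request:
send_rows --targets "0 0 -0.001 0 0 0 32;0 0 -0.002 0 0 0 32;0 0 -0.002 0 0 0 32;0 0 -0.002 0 0 0 32;0 0 -0.002 0 0 0 32;0 0 -0.02 0 0 0 32;0 0 -0.05 0 0 0 32;0 0 -0.085 0 0 0 32;0 0 -0.115 0 0 0 32;0 0 -0.125 0 0 0 32;0 0 -0.125 0 0 0 32"

```text
time_s: 24.2
ee_pos: [602.9, -268.2, 239.9]
ee_rot: [179.8, -0.3, 0.1]
force: [-0.6, 0.4, 0.2]
gripper_width: 29.1
gripper_force: 0.0
```

Request:
send_rows --targets "-0.175 -0.448 0 0 0 0 100;-0.175 -0.448 0 0 0 0 100;-0.175 -0.448 0 0 0 0 100;-0.175 -0.448 0 0 0 0 100;-0.175 -0.448 0 0 0 0 100;-0.175 -0.448 0 0 0 0 100;-0.175 -0.448 0 0 0 0 100;-0.175 -0.448 0 0 0 0 100;-0.175 -0.448 0 0 0 0 100;-0.175 -0.448 0 0 0 0 100;-0.175 -0.448 0 0 0 0 100;-0.175 -0.448 0 0 0 0 100"

```text
time_s: 25.2
ee_pos: [423.0, 183.0, 234.3]
ee_rot: [180.0, 0.3, 0.2]
force: [0.1, -1.1, -0.0]
gripper_width: 91.2
gripper_force: 0.0
```

Run:
```python
from h import *
t,s=Cam("top"),Cam("side"); st()
a=np.linspace(0,6.28,60)
for n,lo,hi,C,r,z in (("blue",(108,110,30),(125,255,255),(601.5,-298),36,130),("white",(0,0,90),(40,80,255),(601.5,-298),50,102),("terr",(3,120,60),(9,255,255),(601.7,-297),68,70)):
  for cam,b in((t,(415,175,490,248)),(s,(335,150,395,225))):
    c=cam.blob(lo,hi,b); x0,y0,w,h=cv2.boundingRect(c)
    P=np.array([cam.px((C[0]+r*np.cos(k),C[1]+r*np.sin(k),z)) for k in a])
    print(n,"seen",x0,y0,x0+w-1,y0+h-1,"pred",np.round([*P.min(0),*P.max(0)],1), [np.round(v,1) for v in circle(t,c,z)] if cam is t else "")
```

```text
{'time_s': np.float64(25.3), 'ee_pos': array([423.6, 182.6, 234.4]), 'ee_rot': array([180. ,   0.2,   0.3]), 'force': array([ 0.7, -0.2, -0.2]), 'gripper_width': np.float64(91.2)}
blue seen 438 198 468 225 pred [441.1 197.3 469.4 225.4] [array([ 599.7, -292.4]), np.float64(39.1)]
blue seen 353 169 374 186 pred [351.7 167.7 375.5 177.7] 
white seen 434 194 465 219 pred [433.5 193.4 472.  231.7] [array([ 611.9, -290.8]), np.float64(47.9)]
white seen 347 175 380 198 pred [347.  174.  379.8 188.3] 
terr seen 425 189 475 238 pred [424.  188.3 475.3 239.3] [array([ 601.6, -297.8]), np.float64(67.9)]
terr seen 342 184 384 217 pred [340.7 180.8 385.  200.7]
```

The nest is centred at about (601,-297). I go down on the apple, gripping a little above its widest point so that the fingertips clear the pot rim later.

Request:
send_rows --targets "0.002 0.001 0.04 0 0 0 100;0.002 0.001 0.08 0 0 0 100;0.002 0.001 0.12 0 0 0 100;0.002 0.001 0.15 0 0 0 100;0.002 0.001 0.175 0 0 0 100;0.002 0.001 0.195 0 0 0 100;0.002 0.001 0.208 0 0 0 100;0.002 0.001 0.214 0 0 0 100;0.002 0.001 0.214 0 0 0 100;0.002 0.001 0.214 0 0 0 100"

```text
time_s: 26.13
ee_pos: [428.0, 178.7, 22.2]
ee_rot: [180.0, 0.1, 0.0]
force: [0.5, 0.4, -0.2]
gripper_width: 91.4
gripper_force: 0.0
```

Request:
send_rows --targets "0 0 0 0 0 0 30;0 0 0 0 0 0 30;0 0 0 0 0 0 30;0 0 0 0 0 0 30;0 0 0 0 0 0 30;0 0 0 0 0 0 30;0 0 -0.01 0 0 0 30;0 0 -0.03 0 0 0 30;0 0 -0.05 0 0 0 30;0 0 -0.05 0 0 0 30" --grip_force 15

```text
time_s: 26.97
ee_pos: [430.2, 180.1, 75.3]
ee_rot: [-179.9, -0.4, 0.1]
force: [0.7, -0.1, -0.1]
gripper_width: 64.4
gripper_force: 15.0
```

Request:
send_rows --targets "0 0 -0.03 0 0 0 30;0 0 -0.065 0 0 0 30;0 0 -0.1 0 0 0 30;0 0 -0.135 0 0 0 30;0 0 -0.16 0 0 0 30;0.006 0.015 -0.165 0 0 0 30;0.016 0.045 -0.165 0 0 0 30;0.029 0.08 -0.165 0 0 0 30;0.042 0.115 -0.165 0 0 0 30;0.054 0.15 -0.165 0 0 0 30;0.067 0.185 -0.165 0 0 0 30;0.08 0.22 -0.165 0 0 0 30"

```text
time_s: 27.97
ee_pos: [508.1, -42.4, 236.4]
ee_rot: [-180.0, 0.1, 0.1]
force: [1.5, 0.4, -1.0]
gripper_width: 64.7
gripper_force: 15.0
```

Request:
send_rows --targets "0.013 0.035 0 0 0 0 30;0.026 0.07 0 0 0 0 30;0.038 0.105 0 0 0 0 30;0.051 0.14 0 0 0 0 30;0.062 0.17 0 0 0 0 30;0.073 0.2 0 0 0 0 30;0.082 0.225 0 0 0 0 30;0.09 0.245 0 0 0 0 30;0.093 0.256 0 0 0 0 30;0.093 0.256 0 0 0 0 30;0.093 0.256 0 0 0 0 30"

```text
time_s: 28.88
ee_pos: [600.9, -296.0, 236.3]
ee_rot: [-179.9, 0.1, 0.0]
force: [0.2, -0.0, -0.3]
gripper_width: 64.5
gripper_force: 15.0
```

Run:
```python
from h import *
t,s=Cam("top"),Cam("side"); st(); T=np.array(env.state()["ee_pos"])
P=T+[0,0,10]; u=s.px(P); b=(*(u-18).astype(int),*(u+18).astype(int))
c=s.blob((0,170,50),(6,255,255),b); x,y,w,h=cv2.boundingRect(c); print("pred",u,"seen",x,y,x+w-1,y+h-1)
```

```text
{'time_s': np.float64(29.0), 'ee_pos': array([ 601. , -295.1,  237.4]), 'ee_rot': array([-1.799e+02,  0.000e+00,  1.000e-01]), 'force': array([ 0.4,  0.5, -2.1]), 'gripper_width': np.float64(64.7)}
pred [364.26368369 136.28930522] seen 358 127 376 148
```

Request:
send_rows --targets "0 0.002 0.02 0 0 0 30;0 0.002 0.04 0 0 0 30;0 0.002 0.06 0 0 0 30;0 0.002 0.075 0 0 0 30;0 0.002 0.085 0 0 0 30;0 0.002 0.091 0 0 0 30;0 0.002 0.095 0 0 0 30;0 0.002 0.095 0 0 0 30"

```text
time_s: 29.65
ee_pos: [601.7, -298.0, 142.6]
ee_rot: [-180.0, -0.0, 0.1]
force: [0.2, 0.6, -1.5]
gripper_width: 64.4
gripper_force: 15.0
```

Request:
send_rows --targets "0 0 0.001 0 0 0 30;0 0 0.002 0 0 0 30;0 0 0.003 0 0 0 30;0 0 0.003 0 0 0 30"

```text
time_s: 29.98
ee_pos: [601.8, -298.7, 140.1]
ee_rot: [180.0, -0.1, 0.1]
force: [0.4, -0.1, 0.7]
gripper_width: 64.3
gripper_force: 15.0
```

Request:
send_rows --targets "0 0 0.001 0 0 0 30;0 0 0.002 0 0 0 30;0 0 0.002 0 0 0 30"

```text
time_s: 30.23
ee_pos: [602.6, -298.8, 139.1]
ee_rot: [179.9, -0.2, 0.0]
force: [1.0, 1.1, 4.7]
gripper_width: 64.6
gripper_force: 15.0
```

The apple is seated with light contact. I release, rise and move aside.

Request:
send_rows --targets "0 0 0 0 0 0 80;0 0 0 0 0 0 95;0 0 0 0 0 0 95;0 0 0 0 0 0 95;0 0 0 0 0 0 95;0 0 0 0 0 0 95;0 0 -0.02 0 0 0 95;0 0 -0.05 0 0 0 95;0 0 -0.085 0 0 0 95;0 0 -0.12 0 0 0 95;0 0 -0.13 0 0 0 95;0 0 -0.13 0 0 0 95"

```text
time_s: 31.23
ee_pos: [602.9, -299.3, 271.8]
ee_rot: [179.8, -0.4, 0.1]
force: [-0.2, -0.5, -0.5]
gripper_width: 86.6
gripper_force: 0.0
```

Request:
send_rows --targets "-0.2 0.04 0 0 0 0 95;-0.2 0.04 0 0 0 0 95;-0.2 0.04 0 0 0 0 95;-0.2 0.04 0 0 0 0 95;-0.2 0.04 0 0 0 0 95;-0.2 0.04 0 0 0 0 95;-0.2 0.04 0 0 0 0 95"

```text
time_s: 31.82
ee_pos: [399.5, -338.5, 266.2]
ee_rot: [-179.9, 0.1, -0.1]
force: [0.9, 0.6, 0.9]
gripper_width: 86.4
gripper_force: 0.0
```

Run:
```python
from h import *
t,s=Cam("top"),Cam("side"); st()
print("apple top",[np.round(v,1) for v in circle(t,t.blob((0,190,60),(5,255,255),(425,180,490,245)),148)],
 "goblet",[np.round(v,1) for v in circle(t,t.blob((0,0,30),(180,75,200),(388,256,422,288)),98)],"tape",[np.round(v,1) for v in circle(t,t.blob((0,0,0),(180,255,60),(208,186,256,234)),48)])
shot("end",[(t,(260,140,500,300),1.6),(s,(200,120,440,300),1.6)])
```

```text
{'time_s': np.float64(31.9), 'ee_pos': array([ 401.8, -338.4,  266.4]), 'ee_rot': array([-179.9,    0. ,    0. ]), 'force': array([ 0.5,  0.4, -0.4]), 'gripper_width': np.float64(87.0)}
apple top [array([ 601.8, -297.4]), np.float64(31.7)] goblet [array([ 440.3, -181.4]), np.float64(37.8)] tape [array([600. , 286.8]), np.float64(51.7)]
```

View pics/end.png

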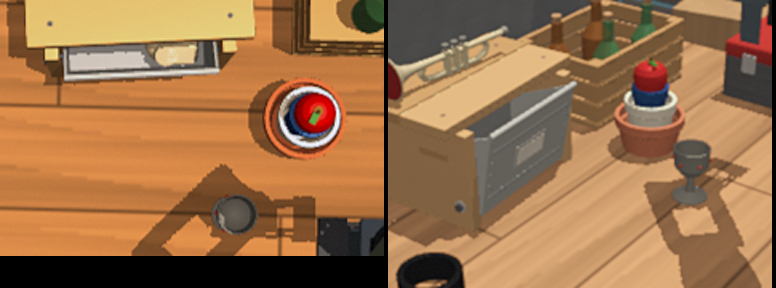

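The picture shows the nest upright at top crop (312,118), with the apple in the blue pot. The bin is shut with the skull inside, and the goblet and tape have not moved. One numeric check of the bin edge before handing in.

Run:
```python
from h import *
t=Cam("top");O=np.array([701.5,-18.7]);a=np.radians(3.6);x=np.array([np.cos(a),np.sin(a)])
# bright bar rows in columns mid-bin
for col in (320,350,380):
    g=t.im[175:200,col].mean(1); sat=t.hsv[175:200,col,1]
    r=[175+i for i in range(25) if g[i]>130 and sat[i]<60]; r=[k for k in r if k>=r[-1]-3]
    print(col,r,np.round((t.at((col,np.mean(r)),175)[:2]-O)@x,1))
```

```text
320 [186, 187, 188] -48.3
350 [184, 185, 186, 187] -47.5
380 [183, 184, 185] -46.6
```

```bash
python3 -c "
from workcell import env
print(env.job_done())"
```

```text
the job is handed in; nothing more can be done
None
```

The job is handed in at about 32 s on the robot clock: the skull is in the shut bin, the white and blue pots are nested in the terracotta pot with the apple seated on top, and the goblet and tape were left where they stood.

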